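# Clamp the lid of a mill jar with the torque-limiting key

### The arm

A 6-joint arm with a two-finger parallel gripper is mounted at the origin on the work surface. World frame = base frame: x ahead of the robot, y to its left, z up, the work surface at z = 0. Lengths are in m, angles in rad, forces in N, time in s.
With the tool pointing down it reaches from about 0.275 to 0.825 m from the base axis. Payload 4.9 kg.
Tool frame: the origin (TCP) lies midway between the tips of the shut fingers; the grasp point (between the pads) lies 19 mm behind it (bot.grip_depth is the distance from the TCP to the grasp point, in m); z points along the fingers, y is the line along which they close (so a half turn about z gives the same grasp; the last joint's range is limited). The gripper opens to 85 mm and grips with 20 to 120 N. Pads are 22 mm wide; open, the fingers measure 114 mm over their backs; the gripper's body (76 mm by 85 mm) begins 54 mm behind the grasp point. The pads swing forward as they close: fully open they stand 13 mm farther back than shut.
Start: joints at [1.002, 0.326, -0.193, 1.052, 0, 1.437], TCP at [0.232, 0.499, 0.231] pointing down, gripper open.
Joint ranges: [-2.65, 2.65], [-0.97, 1.79], [-1.3, 1.35], [-1.93, 2.1], [-1.47, 1.37], [-3.14, 3.14]. Speed limits (rad/s): [2.57, 2.57, 3.14, 3.14, 3.14, 3.14].

### API

Orientations are given as a unit quaternion [w, x, y, z].
In Python, from cell import bot gives the robot as it stands. Calls block until the motion is done:
- bot.move_pose(position, orientation): joint-space move of the TCP to a pose.
- bot.move_linear(position, speed=0.15, rotation=None, until_force=None): straight line of the TCP; rotation=None keeps the orientation; speed is the mean speed in m/s. With until_force (N) it stops when the force on the tool has changed by that much, and returns True; else False.
- bot.goto_joints(angles): joint-space move.
- bot.set_gripper(opening, grasp_force=None): opening from 0.0 (shut) to 1.0 (fully open); grasp_force is the grip in N (None keeps the last); returns when the fingers have stopped.
- bot.wait(seconds).
- bot.solve_ik(position, orientation): joint angles nearest the present ones, or None.
- bot.camera(name): name is "scene" or "side" or "wrist"; returns the picture (480x640x3 uint8, red, green, blue); there is no depth.
- bot.calibration(name): a dict with "mtx" (3x3 intrinsics, pixels), "extrinsics" (4x4, takes a point from world to camera coordinates); the wrist camera has in their place "hand_eye" (4x4, takes a point from camera to tool coordinates, whose origin is the TCP and whose axes are the flange's). Camera axes: x right, y down, z forward; pixel columns grow to the right and rows downward; lengths in m; the calibration is good to about 2 mm. A picture is of the moment at which its call begins: read the wrist's pose just before it. calibration takes no time and is no camera call.
A pose or a line that the arm cannot do raises bot.PlanningError and nothing moves.
- bot.close_job(): hands the job in; it is judged then, once.
Trained networks look in the newest picture that a camera, given by its name, has taken for a name from the list of things; names that differ only in an ending like _2 or _b are one class to them, and where a whole thing is asked for, a point or a joint stands for the part that bears it (a point fixed in the world has none). Each returns a list of dicts, best first, with "confidence" (0 to 1); they miss things now and then, are a little off and sometimes report something else, mostly with a low value. They report only what shows in the picture. A call takes as long as a camera call. They do not tell look-alikes from the thing itself.
- bot.search_frame(camera, thing): "bbox" ([left, top, width, height] in pixels, round what is visible of it).
Readings, each from a call of its own:
- bot.read_clock(): time.
- bot.read_joint_positions(): joint angles.
- bot.read_joint_vel(): joint speeds.
- bot.read_joint_efforts(): joint torques, N m.
- bot.read_position(): TCP position.
- bot.read_tool_rot(): TCP orientation.
- bot.read_ft_force(): force on the tool from outside, world axes, zero at the start.
- bot.read_moment(): the same for the moment, N m.
- bot.read_gripper_width(): opening from 0.0 (shut) to 1.0 (fully open).
- bot.read_finger_force(): force on a finger pad.
Only numpy, scipy, OpenCV 4.12 (cv2) and the standard library are available. Lean on these libraries where they do the work, as an engineer would, in place of code of your own. Each camera call takes 0.05 s, during which the arm holds its last target. There are 200 camera calls.

### The job

The porcelain lid of the grinding jar must be clamped down before the jar goes on the glaze mill. Take the torque-limiting key out of its wooden block, set it square on the clamp screw's head and screw clockwise until the foot is down on the lid and the key's slip clutch clicks over once or more with the screw standing still. Then take the key off and stand it back upright in the hole of its block, leaving the lid and the pots nearby where they are.

Things in the scene. Friction and masses are not known exactly. Their poses are not given: they have to be found in the camera images.
- key_grip (a point): Middle of the grip of the torque-limiting key: a loose hand tool 110 mm long, 360 g, standing upright in its block at the start. Black fluted round grip, 44 mm across, 32 mm up and down from this point; below it a thin steel shank with a 36 mm collar, then an eight-sided socket (34 mm over flats, 38 mm long) open below. z points up the key. Round: can be gripped at any yaw.
- socket (a point): Centre of the open lower end of the key's socket, 78 mm below key_grip on the key's axis; turns with the socket. The bore is square, 20 mm wide and 34 mm deep, its faces square to this frame's x and y axes; z points up to the grip.
- clutch (a joint): Slip angle (rad) of the key's grip against its socket, about 0 at the start. The saw-tooth clutch holds both together up to about 0.2 N m; above that the grip climbs over and drops into the next tooth with a click, every 0.52 rad (30 degrees); the reading grows by that for each clockwise click. As it drops, the torque falls to nothing for a moment, then builds up again.
- screw_top (a point): Centre of the flat top of the clamp screw's square head, upright in the middle of the frame's cross-bar. Head 18 mm square, faces square to this frame's x and y axes, 20 mm tall, on a round shoulder 30 mm across where the socket comes to rest (socket point then 20 mm below this point). A round nose, 13 mm thick, 6 mm high, stands on it and enters first. z is up; it turns and sinks with the screw.
- frame: Clamp frame of the mill jar, fixed to the bench; origin at the centre of its base's underside. Base 150 mm (x) by 200 mm (y), 14 mm thick; white jar 116 mm across in the middle; two pillars at y = +80 and -80 mm; cross-bar along y, 34 mm wide, 200 mm long, its top 157 mm up, cap nuts on it to 176 mm.
- screw (a joint): Angle (rad) of the clamp screw, growing as it is turned clockwise seen from above; the screw and its foot go down 8 mm per full turn. It turns with an even drag of about 0.12 N m and stays where it is left. 0 is backed right out, where the foot is 9 mm above the lid; it starts partly screwed down.
- foot: Round steel foot (36 mm across, 7 mm thick) on the lower end of the clamp screw, under the cross-bar, with the screw carried on it; origin at the centre of its underside; it moves only up and down.
- lid: White porcelain jar lid, 114 mm across, flange 16 mm thick, 400 g, lying loose on the mill jar (116 mm across) inside the clamp frame, with a spigot in the jar's mouth; origin at the centre of the flange's underside, so its top face is 16 mm above.
- rack_hole (a point): Centre of the mouth of the round hole in the key's wooden block: hole 38 mm in diameter, 26 mm deep. The block is fixed to the bench, 95 x 80 mm and 36 mm high. With the key standing in the hole, its socket point is 26 mm below this point.
- mug: Bystander: terracotta mug, 84 mm across, 95 mm high, with one handle; origin at the centre of its base.
- bowl: Bystander: white bowl, 130 mm across, 55 mm high; origin at the centre of its base.
- glaze_pot: Bystander: closed white plastic glaze pot, 68 mm across, 85 mm high; origin at the centre of its base.
Mind the look-alikes: they are no part of the job. What is meant by the part that bears key_grip is not green, and is the smaller of those in its own colour.

How it is judged:
On the way, in this order (a step that is already met when the one before it is completed fails the run):
1. the key stands square on the head of the clamp screw, its socket over the square (distance between socket and screw_top between 0.012 and 0.027 m and z of socket in the frame of screw_top below -0.012 m and angle between the z axis of socket and the z axis of screw_top, either way round below 0.1 rad), for 0.1 s.
2. with the key on the screw and the foot clamping the lid, the slip clutch clicks over at least once (value of joint clutch above 0.42 rad and contact force between foot and lid above 35 N and z of socket in the frame of screw_top below -0.008 m and horizontal distance between socket and screw_top below 0.005 m), for 0.1 s.
At the end, for the whole second after the job is handed in: The foot presses the lid with more than 35 N (the clutch lets go at 60 to 90 N), the lid has moved less than 8 mm, and the key stands upright (within 7 degrees), grip up, at least 20 mm deep in the hole of its block, at rest and released (contact force between foot and lid above 35 N and distance of lid from where it was at the start of the episode below 0.008 m and horizontal distance between socket and rack_hole below 0.006 m and z of socket in the frame of rack_hole below -0.02 m and angle between key_grip's own z axis and vertical below 0.12 rad and height (world z) of key_grip above 0.06 m and linear speed of lid below 0.02 m/s); the robot touches nothing.
It fails at once if the lid is overtightened: more than 150 N, which only turning the screw past the clutch can give (contact force between foot and lid above 150 N).
It fails at once if a bystander pot is moved by more than 30 mm (distance of any of mug, bowl, glaze_pot from where it was at the start of the episode above 0.03 m).
It also fails if it takes over 72 s, if anything falls off the work surface, if the arm or the gripper's body presses on something with over 40 N, if the wrist force passes 120 N, or if a joint passes its speed limit or range.

## Working session

There is one attempt and no reset: what is moved stays moved. The work goes in short steps, each a Python script; the robot and the scene stay as the last script left them, time stands still between calls to the robot, and variables do not carry over. Pictures are saved under pics/ and viewed, at most 10 in all, crops included, and the job is handed in when it is done.

```bash
mkdir -p pics; ls; cat > h.py <<'E'
from cell import bot
import numpy as np, cv2
def snap(c,f=None):
    im=bot.camera(c)
    if f: cv2.imwrite('pics/'+f,cv2.cvtColor(im,cv2.COLOR_RGB2BGR))
    return im
def cal(c):
    k=bot.calibration(c); return np.array(k['mtx']),np.array(k['extrinsics'])
def ray(c,uv):
    K,E=cal(c); R=E[:3,:3]; o=-R.T@E[:3,3]; d=R.T@np.linalg.inv(K)@[uv[0],uv[1],1]; return o,d
def atz(c,uv,z):
    o,d=ray(c,uv); return o+d*(z-o[2])/d[2]
def proj(c,p):
    K,E=cal(c); q=K@(E[:3,:3]@np.array(p)+E[:3,3]); return q[:2]/q[2]
E
python3 - <<'E'
from h import *
a=snap('scene','s1.png');b=snap('side','d1.png')
for c in('scene','side'):
    K,E=cal(c);print(c,K[0,0],(-E[:3,:3].T@E[:3,3]).round(3))
    for t in('key_grip','screw_top','frame','rack_hole','mug','bowl','glaze_pot','lid','foot'):
        try:print(c,t,[(np.round(d['bbox']).tolist(),round(d['confidence'],2)) for d in bot.search_frame(c,t)])
        except Exception as e:print(t,e)
E
```

```text
pics
scene 433.14052573199007 [1.07  0.033 0.799]
scene key_grip [([217.0, 190.0, 21.0, 48.0], 0.94), ([254.0, 215.0, 25.0, 38.0], 0.88), ([284.0, 164.0, 24.0, 55.0], 0.6)]
scene screw_top [([432.0, 224.0, 18.0, 20.0], 0.77)]
scene frame [([367.0, 222.0, 125.0, 107.0], 0.84)]
scene rack_hole [([244.0, 228.0, 46.0, 40.0], 0.73), ([258.0, 212.0, 24.0, 39.0], 0.66)]
scene mug [([292.0, 334.0, 67.0, 66.0], 0.78)]
scene bowl [([173.0, 318.0, 72.0, 67.0], 0.75)]
scene glaze_pot [([429.0, 356.0, 46.0, 49.0], 0.86)]
scene lid [([408.0, 234.0, 57.0, 50.0], 0.81), ([434.0, 224.0, 15.0, 34.0], 0.23)]
scene foot [([431.0, 224.0, 18.0, 36.0], 0.54), ([290.0, 335.0, 66.0, 64.0], 0.49)]
side 484.69000834139933 [ 0.211 -0.679  0.696]
side key_grip [([315.0, 305.0, 29.0, 46.0], 0.87), ([321.0, 359.0, 27.0, 61.0], 0.85), ([234.0, 300.0, 40.0, 83.0], 0.62)]
side screw_top [([253.0, 175.0, 20.0, 19.0], 0.45)]
side frame [([216.0, 175.0, 104.0, 102.0], 0.81)]
side rack_hole [([296.0, 324.0, 70.0, 56.0], 0.9), ([253.0, 177.0, 14.0, 17.0], 0.48), ([237.0, 204.0, 49.0, 27.0], 0.31)]
side mug [([367.0, 212.0, 54.0, 58.0], 0.89)]
side bowl [([430.0, 281.0, 67.0, 50.0], 0.89)]
side glaze_pot [([326.0, 180.0, 26.0, 42.0], 0.95), ([255.0, 173.0, 16.0, 38.0], 0.39)]
side lid [([237.0, 203.0, 52.0, 31.0], 0.9), ([318.0, 306.0, 26.0, 45.0], 0.71), ([294.0, 329.0, 73.0, 53.0], 0.66), ([254.0, 175.0, 16.0, 19.0], 0.41)]
side foot [([253.0, 173.0, 21.0, 38.0], 0.8), ([253.0, 177.0, 20.0, 16.0], 0.38), ([320.0, 339.0, 20.0, 15.0], 0.19)]
```

View pics/s1.png

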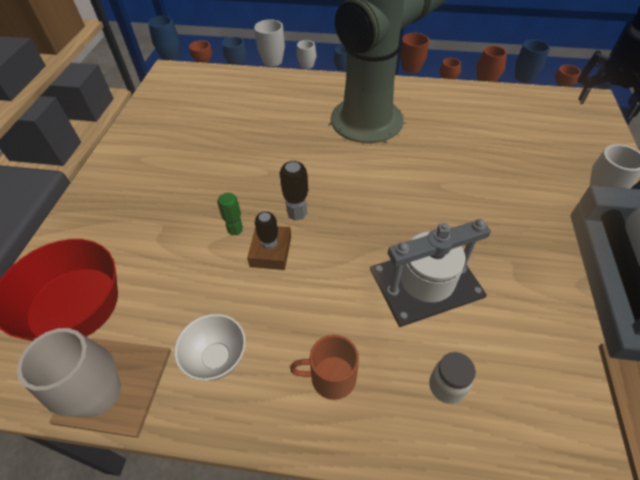

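View pics/d1.png

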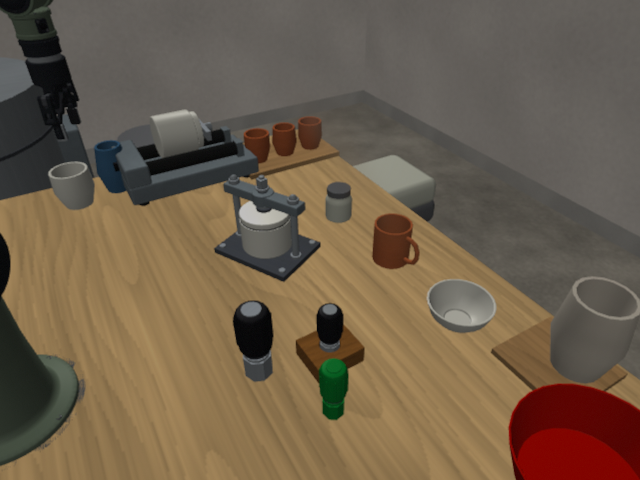

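Candidates for the key, by scene pixel:
- green key at (230,213): wrong colour.
- large black key at (294,190): the bigger of the two black ones.
- small black key standing in the wooden block at (266,232): this is the one I choose.

The clamp screw is at (441,234). Next I take a close look with the wrist camera over both the key and the screw.

```bash
cat >> h.py <<'E'
def tri(u1,u2):
    (o1,d1),(o2,d2)=ray('scene',u1),ray('side',u2)
    s=np.linalg.lstsq(np.c_[d1,-d2],o2-o1,rcond=None)[0]; a,b=o1+d1*s[0],o2+d2*s[1]; return (a+b)/2,np.linalg.norm(a-b)
from scipy.spatial.transform import Rotation as Ro
def quat(yaw): # tool down; tool x at world angle yaw
    c,s=np.cos(yaw),np.sin(yaw)
    q=Ro.from_matrix(np.array([[c,s,0],[s,-c,0],[0,0,-1]])).as_quat(); return [q[3],q[0],q[1],q[2]]
def toolR():
    q=bot.read_tool_rot(); return Ro.from_quat([q[1],q[2],q[3],q[0]]).as_matrix()
def wpose():
    H=np.array(bot.calibration('wrist')['hand_eye']); T=np.eye(4); T[:3,:3]=toolR(); T[:3,3]=bot.read_position(); return T@H
def watz(W,uv,z):
    K=np.array(bot.calibration('wrist')['mtx']); d=W[:3,:3]@np.linalg.inv(K)@[uv[0],uv[1],1]; o=W[:3,3]; return o+d*(z-o[2])/d[2]
def wproj(W,p):
    K=np.array(bot.calibration('wrist')['mtx']); q=K@(W[:3,:3].T@(np.array(p)-W[:3,3])); return q[:2]/q[2]
E
python3 - <<'E'
from h import *
print('key',tri((266,220),(330,312)),atz('scene',(266,219),.12),atz('side',(329,311),.12))
print('bigkey',tri((292,170),(253,308)))
print('green',tri((228,199),(334,366)))
print('screw',tri((442,230),(262,180)))
# frame base corners z=.014
for p in((371,272),(404,321),(485,292)):print('c',atz('scene',p,.014).round(3))
for p in((216,250),(282,275),(319,244)):print('cs',atz('side',p,.014).round(3))
k=bot.calibration('wrist');print(np.round(k['hand_eye'],3),np.round(k['mtx'],1))
R=toolR();print(R.round(2))
for n,p in(('key',(.45,-.15,.35)),):
    for y in np.arange(-3,3.2,.5):
        j=bot.solve_ik(list(p),quat(y));print(round(y,1),None if j is None else np.round(j,2))
E
```

```text
key (array([ 0.51255468, -0.17648561,  0.11245835]), np.float64(0.0031287692778841376)) [ 0.51469884 -0.17380617  0.12      ] [ 0.50915899 -0.18162186  0.12      ]
bigkey (array([ 0.39350813, -0.13951664,  0.14874363]), np.float64(0.0012984709801391332))
green (array([ 0.46107494, -0.27369691,  0.10793787]), np.float64(0.0036724030474987934))
screw (array([0.55279476, 0.16904638, 0.18622873]), np.float64(0.000457876474927321))
c [0.546 0.053 0.014]
c [0.653 0.126 0.014]
c [0.564 0.291 0.014]
cs [0.441 0.212 0.014]
cs [0.533 0.055 0.014]
cs [0.657 0.111 0.014]
[[-0.    -0.957 -0.292  0.074]
 [ 1.    -0.    -0.    -0.   ]
 [ 0.    -0.292  0.957 -0.142]
 [ 0.     0.     0.     1.   ]] [[401.2   0.  322. ]
 [  0.  401.2 235.9]
 [  0.    0.    1. ]]
[[-0.91  0.42  0.  ]
 [ 0.42  0.91  0.  ]
 [-0.    0.   -1.  ]]
-3.0 [-0.48  0.13 -0.15  1.3   0.   -0.62]
-2.5 [-0.48  0.13 -0.15  1.3   0.   -1.12]
-2.0 [-0.48  0.13 -0.15  1.3   0.   -1.62]
-1.5 [-0.48  0.13 -0.15  1.3   0.   -2.12]
-1.0 [-0.48  0.13 -0.15  1.3   0.   -2.62]
-0.5 [-0.48  0.13 -0.15  1.3   0.   -3.12]
0.0 [-0.48  0.13 -0.15  1.3   0.    2.66]
0.5 [-0.48  0.13 -0.15  1.3   0.    2.16]
1.0 [-0.48  0.13 -0.15  1.3   0.    1.66]
1.5 [-0.48  0.13 -0.15  1.3   0.    1.16]
2.0 [-0.48  0.13 -0.15  1.3   0.    0.66]
2.5 [-0.48  0.13 -0.15  1.3   0.    0.16]
3.0 [-0.48  0.13 -0.15  1.3   0.   -0.34]
```

```bash
cat > look.py <<'E'
from h import *
T={'key':((.512,-.177),.22,.12,-2.08,'key_grip'),'scr':((.553,.169),.29,.187,None,'screw_top')}
bot.set_gripper(1.0,60)
for n in('scr','key'):
    p,z,zt,y,t=T[n]
    if y is None:y=np.arctan2(p[1],p[0])+1.4-np.pi
    for i,yy in enumerate((y,y+np.pi)):
        bot.move_pose([*p,z],quat(yy)); bot.wait(.3)
        W=wpose(); im=snap('wrist',f'w_{n}{i}.png'); np.save(f'W_{n}{i}.npy',W)
        r=bot.search_frame('wrist',t)
        for d in r[:3]:
            b=d['bbox'];u=(b[0]+b[2]/2,b[1]+b[3]/2);print(n,i,np.round(b),round(d['confidence'],2),watz(W,u,zt).round(4))
        print('expect',wproj(W,[*p,zt]).round(0),bot.read_joint_positions()[5])
a=cv2.imread('pics/w_scr0.png');b=cv2.imread('pics/w_scr1.png');c=cv2.imread('pics/w_key0.png');d=cv2.imread('pics/w_key1.png')
C=lambda i:i[90:390,120:520]
cv2.imwrite('pics/mont.png',np.vstack([np.hstack([C(a),C(b)]),np.hstack([C(c),C(d)])]))
print(bot.read_clock())
E
python3 look.py
```

```text
scr 0 [308. 206.  43.  52.] 0.6 [0.5487 0.1659 0.187 ]
expect [322. 236.] -1.5276321925371457
scr 1 [302. 203.  39.  44.] 0.72 [0.5515 0.1757 0.187 ]
expect [322. 235.] 1.6139311943568853
key 0 [292. 181.  67.  75.] 0.84 [ 0.5042 -0.1864  0.12  ]
key 0 [434. 136. 169. 114.] 0.79 [ 0.3933 -0.1431  0.12  ]
key 0 [285.   7.  71.  83.] 0.58 [ 0.4597 -0.2727  0.12  ]
expect [322. 237.] -1.530705466883718
key 1 [ 64. 204. 154. 130.] 0.87 [ 0.3988 -0.1392  0.12  ]
key 1 [288. 185.  65.  79.] 0.86 [ 0.5155 -0.17    0.12  ]
key 1 [297. 295.  56. 101.] 0.55 [ 0.4756 -0.2468  0.12  ]
expect [322. 237.] 1.61087725295039
13.275
```

View pics/mont.png

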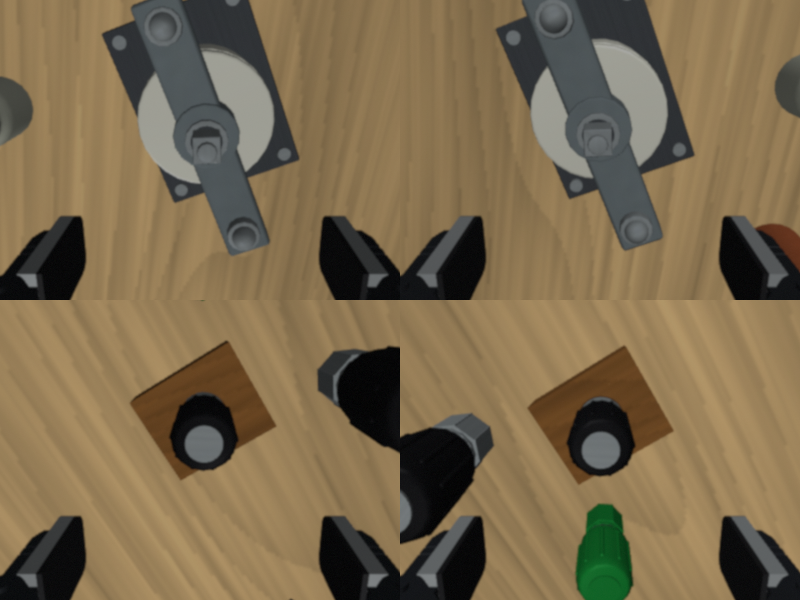

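View 0/1: the nose is at full-image pixels (326,242) and (317,233). The disc on top of the small black key is at (324,233) and (320,240). The green and large black look-alikes are clearly separate, so the choice is confirmed. Next I refine both positions.

```bash
python3 - <<'E'
from h import *
def wtri(Ws,us):
    K=np.array(bot.calibration('wrist')['mtx']);A=np.zeros((3,3));b=np.zeros(3)
    for W,u in zip(Ws,us):
        d=W[:3,:3]@np.linalg.inv(K)@[*u,1];d/=np.linalg.norm(d);P=np.eye(3)-np.outer(d,d);A+=P;b+=P@W[:3,3]
    return np.linalg.solve(A,b)
W={k:np.load(f'W_{k}.npy') for k in('key0','key1','scr0','scr1')}
us=[]
for k,g in(('key0',(324,233)),('key1',(320,240))):
    im=cv2.cvtColor(cv2.imread(f'pics/w_{k}.png'),cv2.COLOR_BGR2GRAY)
    m=(im>80).astype(np.uint8);n,l,s,c=cv2.connectedComponentsWithStats(m,connectivity=4);i=l[g[1],g[0]];us.append(c[i]);print(k,s[i],c[i],watz(W[k],c[i],.12))
print('key tri',wtri([W['key0'],W['key1']],us))
print('nose tri',wtri([W['scr0'],W['scr1']],[(326,242),(317,233)]))
o=[]
for k in('scr0','scr1'):
    im=cv2.imread(f'pics/w_{k}.png')[200:270,285:365];o.append(cv2.convertScaleAbs(cv2.resize(im,None,fx=5,fy=5,interpolation=cv2.INTER_CUBIC),alpha=1.5))
cv2.imwrite('pics/nose.png',np.hstack(o))
E
```

```text
key0 [ 305  216   38   36 1084] [323.59778598 233.61808118] [ 0.51017808 -0.17857622  0.12      ]
key1 [ 302  222   38   37 1091] [320.41246563 239.8863428 ] [ 0.51016489 -0.17848251  0.12      ]
key tri [ 0.51017047 -0.17852999  0.11987754]
nose tri [0.54982767 0.17140627 0.19169676]
```

View pics/nose.png

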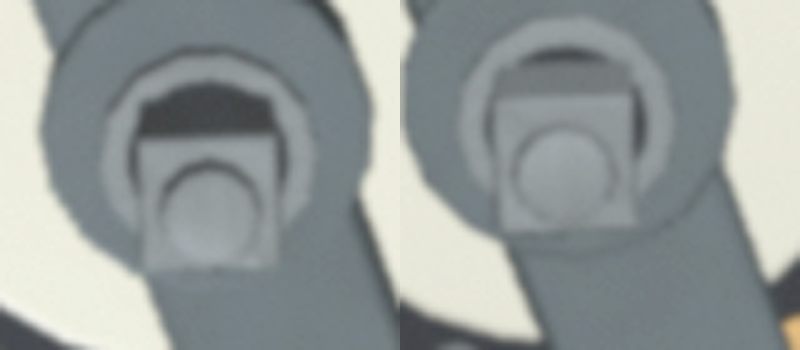

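```bash
cat >> h.py <<'E'
def wtri(Ws,us):
    K=np.array(bot.calibration('wrist')['mtx']);A=np.zeros((3,3));b=np.zeros(3)
    for W,u in zip(Ws,us):
        d=W[:3,:3]@np.linalg.inv(K)@[*u,1];d/=np.linalg.norm(d);P=np.eye(3)-np.outer(d,d);A+=P;b+=P@W[:3,3]
    return np.linalg.solve(A,b)
def st(s=''):
    print(s,'t',round(bot.read_clock(),2),'p',np.round(bot.read_position(),4),'F',np.round(bot.read_ft_force(),1),'M',np.round(bot.read_moment(),2),'g',round(bot.read_gripper_width(),3),'ff',np.round(bot.read_finger_force(),0))
E
python3 - <<'E'
from h import *
W=[np.load(f'W_scr{i}.npy') for i in(0,1)]
print('nose',wtri(W,[(327.4,242.8),(317.6,235)]),'head',wtri(W,[(326.8,240.6),(318.3,232.5)]))
k=[.5102,-.1785]
bot.move_pose([*k,.20],quat(-2.74)); st('above')
bot.move_linear([*k,.069],speed=.12,until_force=15); st('down')
bot.set_gripper(0.3,40); st('grip')
np.save('grasp.npy',np.r_[bot.read_position(),bot.read_joint_positions()])
E
```

```text
nose [0.54966561 0.17096023 0.19462022] head [0.54999415 0.1711463  0.18966411]
above t 15.4 p [ 0.5102 -0.1785  0.2   ] F [-0.  -0.2 -0.3] M [ 0.01 -0.01 -0.01] g 1.001 ff 0.0
down t 16.64 p [ 0.5108 -0.1788  0.0697] F [0.8 1.1 0.3] M [-0.03  0.02 -0.03] g 1.004 ff 0.0
grip t 17.1 p [ 0.5105 -0.1785  0.0695] F [-0.7  2.3  6.3] M [ 0.19  0.25 -0.01] g 0.505 ff 40.0
```

```bash
python3 - <<'E'
from h import *
g=np.load('grasp.npy')
bot.move_linear([.5102,-.1785,.11],speed=.08); st('lift')
bot.move_linear([.5102,-.1785,.30],speed=.3)
s=[.5499,.1711]
bot.move_pose([*s,.275],quat(-1.44)); st('over')
snap('side','d2.png')
print(bot.move_linear([*s,.2285],speed=.03,until_force=5)); st('touch'); print(bot.read_joint_positions())
im=snap('side'); cv2.imwrite('pics/d3.png',cv2.cvtColor(cv2.resize(im[70:270,170:370],None,fx=3,fy=3),cv2.COLOR_RGB2BGR))
E
```

```text
lift t 17.77 p [ 0.5097 -0.1783  0.1096] F [ 0.7  0.2 -3.8] M [-0.    0.01 -0.02] g 0.499 ff 42.0
over t 19.88 p [0.55   0.17   0.2747] F [-0.6  0.7 -4. ] M [-0.01 -0.07 -0.06] g 0.504 ff 42.0
True
touch t 20.83 p [0.55   0.1712 0.2498] F [-1.5  1.   5.7] M [0.02 0.18 0.03] g 0.504 ff 43.0
[ 1.73629057e-01  3.63266959e-01 -9.07173968e-02  1.11634604e+00
  2.34485807e-05 -1.52811405e+00]
```

View pics/d3.png

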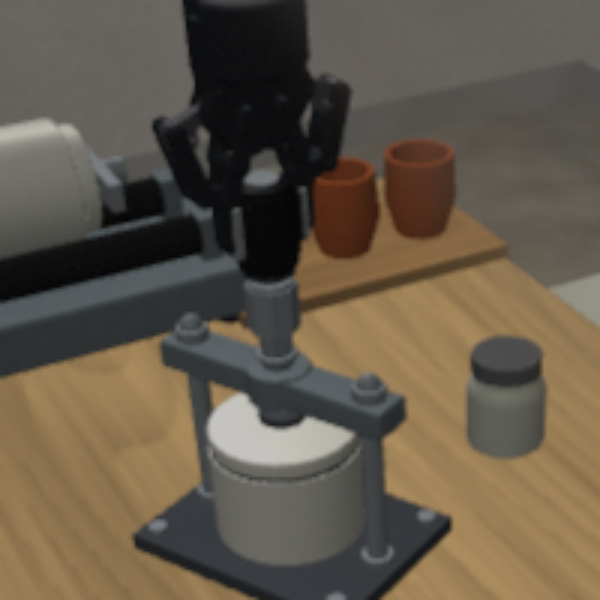

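```bash
python3 - <<'E'
from h import *
s=[.5499,.1711]; y=-1.44; ok=False
for i in range(11):
    y+=.15
    bot.move_linear([*s,.2502],speed=.05,rotation=quat(y))
    hit=bot.move_linear([*s,.2455],speed=.03,until_force=5)
    p=bot.read_position(); print(i,round(y,2),hit,round(p[2],4),np.round(bot.read_ft_force(),1),round(bot.read_clock(),2))
    if not hit or p[2]<.2475: ok=True;break
if ok:
    print(bot.move_linear([*s,.2285],speed=.03,until_force=8)); st('seat'); print(bot.read_joint_positions()[5])
E
```

```text
0 -1.29 True 0.2496 [-2.9 -0.6 10.5] 21.39
1 -1.14 True 0.2496 [-3.3  0.3 10.1] 21.9
2 -0.99 True 0.2495 [-3.4 -0.4  9.9] 22.41
3 -0.84 True 0.2493 [-3.9 -0.8  9.7] 22.92
4 -0.69 True 0.2457 [ 1.3  0.2 -8.1] 23.43
True
seat t 23.67 p [0.5499 0.1713 0.2452] F [-0.4 -0.4  4.7] M [ 0.05 -0.01  0.11] g 0.508 ff 43.0
-2.277477758732796
```

```bash
python3 - <<'E'
from h import *
s=[.5499,.1711]; y=-.69
for k in range(5):
    hit=bot.move_linear([*s,.2285],speed=.04,until_force=8); st(f'{k} {hit} {y:.2f}')
    if bot.read_position()[2]<.2325: break
    y+=[.06,.06,-.15,.04][k%4]
    z=bot.read_position()[2]
    bot.move_linear([*s,z+.0005],speed=.05,rotation=quat(y))
E
```

```text
0 True -0.69 t 24.07 p [0.5502 0.1714 0.2299] F [-0.5 -0.8  7.6] M [0.02 0.19 0.03] g 0.502 ff 43.0
```

```bash
cat > turn.py <<'E'
from h import *
import sys
def turn(s,y,z,jmax=3.0,step=.17,stop=None,tmax=60):
    L=[]
    while True:
        if bot.read_joint_positions()[5]>jmax-step or bot.read_clock()>tmax: break
        f=bot.read_ft_force()[2]
        if f<7: z-=step*.008/2/np.pi
        if f<-2: z-=.0003
        y-=step
        bot.move_linear([*s,z],speed=.05,rotation=quat(y))
        L.append((round(y,2),round(z*1e3,1),round(bot.read_position()[2]*1e3,1),round(bot.read_ft_force()[2],1),round(bot.read_moment()[2],3),round(bot.read_clock(),2)))
        if stop and stop(L): break
    for l in L: print(*l)
    np.save('turn.npy',[y,z]); st('end'); print(bot.read_joint_positions()[5])
E
python3 - <<'E'
from turn import *
turn([.5499,.1711],-.69,.2297,tmax=36)
E
```

```text
-0.86 229.7 229.7 3.5 0.043 24.39
-1.03 229.5 229.5 3.2 -0.048 24.71
-1.2 229.3 229.3 4.1 -0.035 25.02
-1.37 229.1 229.1 4.8 0.015 25.34
-1.54 228.8 228.9 3.9 0.035 25.66
-1.71 228.6 228.7 3.8 0.023 25.98
-1.88 228.4 228.4 3.8 0.003 26.29
-2.05 228.2 228.2 3.0 0.042 26.61
-2.22 228.0 228.0 4.4 0.05 26.93
-2.39 227.8 227.8 4.4 -0.055 27.24
-2.56 227.5 227.6 4.5 -0.023 27.56
-2.73 227.3 227.3 4.3 0.098 27.88
-2.9 227.1 227.1 4.4 -0.006 28.19
-3.07 226.9 226.9 4.8 -0.009 28.51
-3.24 226.7 226.7 4.2 0.01 28.82
-3.41 226.5 226.5 4.5 0.002 29.14
-3.58 226.2 226.3 4.6 0.01 29.46
-3.75 226.0 226.0 5.2 0.071 29.77
-3.92 225.8 225.8 6.3 0.01 30.09
-4.09 225.6 225.6 5.0 0.025 30.41
-4.26 225.4 225.4 6.0 -0.01 30.73
-4.43 225.2 225.4 6.9 0.153 31.04
-4.6 224.9 225.4 7.3 0.061 31.36
-4.77 224.9 225.4 8.2 -0.0 31.68
-4.94 224.9 225.4 8.1 -0.034 31.99
-5.11 224.9 225.4 7.1 0.092 32.31
-5.28 224.9 225.4 7.0 0.057 32.62
-5.45 224.9 225.4 8.1 -0.098 32.94
-5.62 224.9 225.4 8.3 0.104 33.26
-5.79 224.9 225.4 6.8 0.05 33.58
-5.96 224.7 225.4 8.5 -0.047 33.89
end t 33.89 p [0.5498 0.1714 0.2254] F [-0.3 -0.7  8.5] M [-0.1   0.22 -0.05] g 0.499 ff 43.0
2.989333644282105
```

z stopped at 225.4 mm while the moment kept cycling every 0.51 rad. That means the screw is standing still and the clutch has clicked about 3 times. Now I lift the key off and check.

```bash
python3 - <<'E'
from h import *
p=bot.read_position()
bot.move_linear([.5499,.1711,.2275],speed=.03); st('l1')
bot.move_linear([.5499,.1711,.29],speed=.1); st('l2')
im=snap('side'); cv2.imwrite('pics/d4.png',cv2.cvtColor(cv2.resize(im[50:270,170:370],None,fx=3,fy=2.7),cv2.COLOR_RGB2BGR)[:600])
bot.move_pose([.5102,-.1785,.14],quat(-2.74)); st('over'); print(bot.read_joint_positions()[5])
hit=bot.move_linear([.5102,-.1785,.0700],speed=.05,until_force=6); st(f'in {hit}')
E
```

```text
l1 t 34.14 p [0.5493 0.1712 0.2264] F [ 0.7  0.  -2.7] M [ 0.07 -0.38  0.  ] g 0.505 ff 42.0
l2 t 34.92 p [0.5493 0.171  0.2892] F [ 0.3 -0.7 -4.2] M [ 0.02 -0.01  0.01] g 0.503 ff 42.0
over t 38.19 p [ 0.5103 -0.1784  0.1401] F [-0.1  0.1 -3.3] M [-0.05  0.03  0.02] g 0.502 ff 42.0
-0.8745942241269068
in False t 39.74 p [ 0.5102 -0.1785  0.0702] F [ 0.  -0.3 -3.1] M [ 0.02 -0.09 -0.01] g 0.499 ff 42.0
```

View pics/d4.png

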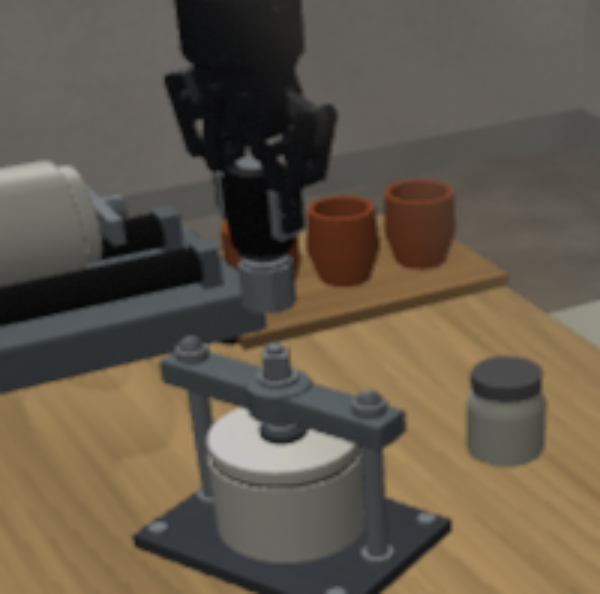

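The foot now sits on the lid and the head stands lower, at about (275,360) in the crop. The key went into its hole without touching. I release it, retreat, and check.

```bash
python3 - <<'E'
from h import *
print(bot.move_linear([.5102,-.1785,.068],speed=.02,until_force=4))
bot.set_gripper(1.0); bot.wait(.2); st('rel')
bot.move_linear([.5102,-.1785,.22],speed=.12); bot.wait(.5); st('up')
W=wpose(); im=snap('wrist'); g=cv2.cvtColor(im,cv2.COLOR_RGB2GRAY)
n,l,s,c=cv2.connectedComponentsWithStats((g>80).astype(np.uint8),connectivity=4)
u=wproj(W,[.5102,-.1785,.12]).astype(int); i=l[u[1],u[0]]; print(u,s[i],watz(W,c[i],.12))
im=snap('side'); cv2.imwrite('pics/d5.png',cv2.cvtColor(im,cv2.COLOR_RGB2BGR))
E
```

```text
False
rel t 40.69 p [ 0.5102 -0.1785  0.0679] F [ 0.5 -0.2 -0.7] M [-0.08 -0.    0.02] g 0.999 ff 0.0
up t 42.61 p [ 0.5102 -0.1785  0.2199] F [-0.3 -0.1 -1. ] M [-0.02  0.01  0.02] g 0.998 ff 0.0
[322 237] [ 304  219   37   36 1057] [ 0.51019159 -0.1787658   0.12      ]
```

View pics/d5.png

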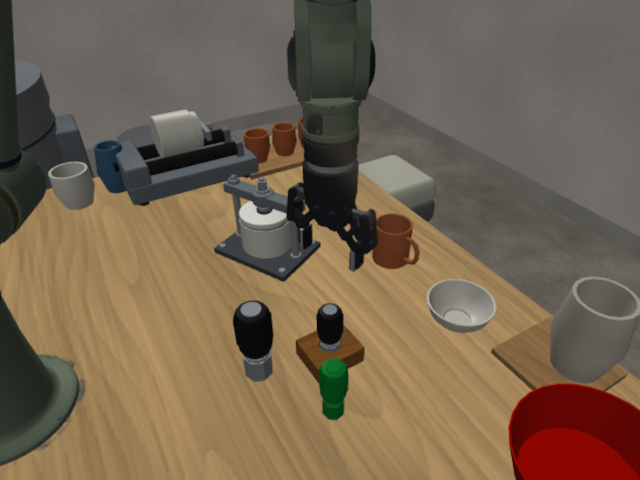

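The key stands upright in its block at (330,330), within 0.3 mm of where it started. The pots I can see haven't moved, and the gripper is clear.

```bash
python3 -c "
from cell import bot
print(bot.close_job())"
```

```text
the job is handed in; nothing more can be done
None
```

The lid is clamped, with about three clutch clicks while the screw stood still, the key is back upright in its block, and the job was handed in at about 43 s; the foot's force on the lid could not be read directly.

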